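# Close and lock the water filter after a cartridge change

### The job

The water filter has just been given a new cartridge: swing its sloping cover fully shut, then lock it with the steel key by turning both slotted screws clockwise until they stop. Afterwards stand the key upright on the worktop again and let go. Turn the screws only with the key, not with the fingers, and leave everything else where it stands.

Things in the scene. Friction and masses are not known exactly. Their poses are not given: they have to be found in the camera images.
- filter_unit: Countertop water filter, fixed: white wedge-shaped housing 220 mm wide (y), 182 mm deep (x), 45 mm high in front, 130 mm at the back, with a grey sloping cover (220 mm wide, 160 mm along the slope, 6 mm thick). Origin: centre of the underside; x points to its back, y to its left seen from the robot, z up; yaw -0.3 to 0.2 rad
- cover (a joint): Cover hinge: 0 = fully shut on its stop, face 30 degrees from level, low edge towards the robot; grows as it opens upward (limit 1.1). Hinge line: far upper edge, along y at x 50 mm, z 126 mm of filter_unit. Starts open at 0.4 to 0.8 and stays where left (1 to 3 N at the low edge moves it). Shut counts below 0.03
- cover_edge (a point): Point on the cover's outer face, midway between the screws, 145 mm from the hinge line and 12 mm above the low edge: a good place to press it shut. z points out of the face, x up the slope to the hinge. Moves with the cover
- screw_left_head (a point): Top centre of the left screw head (+y of the unit): round steel head 30 mm across, 11 mm proud of the cover, one straight slot across it 6.6 mm wide (9 mm at the chamfered mouth), 6 mm deep, open-ended. z points out along the screw axis (square to the cover), x along the slot; turns with the screw. Screws are 130 mm apart, 125 mm from the hinge line
- screw_right_head (a point): The same for the right screw (-y of the unit)
- screw_left (a joint): Turn of the left screw, clockwise positive seen from outside: 0 = open (slot up and down the slope), 1.571 = locked at its stop (slot level, across the cover). Starts at 0 to 0.35. A tongue on it turns beneath a lip of the housing; turned early it keeps the cover from shutting. Needs 0.1 N m; stays where left. Locked counts above 1.36
- screw_right (a joint): The same for the right screw; also clockwise
- key: The key, 106 mm tall, 0.16 kg, standing loose on its sleeve. Black block grip 56 to 106 mm up: 58 mm along x, 24 mm across y (pinch here); steel neck 18 mm thick; foot is a guide sleeve 44 mm outside, 34 mm inside, 15 mm deep, open downward, that goes round a screw head, with the blade inside. Origin: centre of the sleeve's rim; z up to the grip
- key_blade (a point): Centre of the key blade's tip, 2.5 mm above the sleeve's rim, inside it; axes as the key's. Blade 24 mm wide along x (same way as the grip's long side), 4 mm thick. Seated in a slot this point lies 6 mm below the screw head's top centre along its axis (key origin 8.5 mm below); if the blade misses the slot it rests on the head, level with its top
- tamper: Bystander: coffee tamper with dark wooden knob on a round steel foot, 58 mm in diameter, 87 mm tall, loose; the key and the tamper may stand left or right of the filter. Origin: centre of the underside
- old_cartridge: Bystander: used filter cartridge, white cylinder 62 mm in diameter, 139 mm tall, loose, standing. Origin: centre of the underside
- tumbler: Bystander: clear glass, 81 mm in diameter, 91 mm tall, loose. Origin: centre of the underside
- milk_jug: Bystander: steel milk jug 74x98x88 mm, loose. Origin: centre of the underside
- cup: Bystander: white cup 62x89x52 mm, loose. Origin: centre of the underside
- lemon: Bystander: lemon 71x53x51 mm, loose. Origin: its underside

How it is judged:
On the way, in this order (a step that is already met when the one before it is completed fails the run):
1. the cover is fully shut (value of joint cover below 0.03 rad), for 0.2 s.
2. both screws are turned clockwise to the stop, with the cover shut (value of joint cover below 0.03 rad and value of joint each of screw_left, screw_right above 1.36 rad), for 0.2 s.
At the end, for the whole second after the job is handed in: The cover is shut (within 0.03 rad of its stop), both screws stand at their locked stops (above 1.36 of 1.571 rad), and the key stands upright and still on the worktop (within 0.1 rad of vertical, rim within 6 mm of the surface), released (all of step 2 and angle between key's own z axis and vertical below 0.1 rad and height (world z) of key below 0.006 m and linear speed of key below 0.02 m/s); the robot touches nothing.
It fails at once if a screw is turned or pushed with the fingers instead of the key (contact force between the fingers and screw_left above 2 N or contact force between the fingers and screw_right above 2 N).
It fails at once if another thing on the worktop is moved by more than 30 mm or knocked over (distance of any of tamper, old_cartridge, tumbler, milk_jug, cup, lemon from where it was at the start of the episode above 0.03 m or angle between any of tamper, old_cartridge, tumbler, milk_jug, cup's own z axis and vertical above 0.4 rad).
It also fails if it takes over 72 s, if anything falls off the work surface, if the arm or the gripper's body presses on something with over 40 N, if the wrist force passes 120 N, or if a joint passes its speed limit or range.

### The arm

A 6-joint arm with a two-finger parallel gripper is mounted at the origin on a cart in front of the work surface, level with it; the furniture and walls round the work are solid. World frame = base frame: x ahead of the robot, y to its left, z up, the work surface at z = 0. Lengths are in m, angles in rad, forces in N, time in s.
With the tool pointing down it reaches from about 0.35 to 0.725 m from the base axis. Payload 6 kg.
Tool frame: the origin (TCP) lies at the very end of the fingers, on their centre line; the grasp point (between the pads) lies 19 mm behind it; z points along the fingers, y is the line along which they close (so a half turn about z gives the same grasp; the last joint's range is limited). The gripper opens to 85 mm and grips with 20 to 120 N. Pads are 22 mm wide; open, the fingers measure 114 mm over their backs; the gripper's body (76 mm by 85 mm) begins 54 mm behind the grasp point. The pads swing forward as they close: fully open they stand 13 mm farther back than shut.
Start: joints at [-0.981, 0.04, 0.085, 0, -1.615, -0.334], TCP at [0.152, -0.58, 0.231] pointing down, gripper open.
Joint ranges: [-2.56, 2.56], [-1.29, 2.01], [-1.08, 1.49], [-3.29, 1.98], [-2.81, -0.18], [-2.99, 2.99]. Speed limits (rad/s): [2.57, 2.57, 3.01, 3.14, 3.14, 3.14].

### API

Orientations are given as a unit quaternion [x, y, z, w].
In Python, from bench import robot gives the robot as it stands. The module is installed in compiled form; this text tells all that it offers. Calls block until the motion is done:
- robot.movep(position, orientation): joint-space move of the TCP to a pose.
- robot.move_linear(position, rate=0.15, rot=None): straight line of the TCP; rot=None keeps the orientation; rate is the mean speed in m/s.
- robot.set_joints(angles): joint-space move.
- robot.command_gripper(opening): finger opening in m; the grip force is fixed at half the most; returns when the fingers have stopped.
- robot.wait(seconds).
- robot.ik(position, orientation): joint angles nearest the present ones, or None.
- robot.sense(): the state.
- robot.read_camera(name): name is "side" or "top"; returns a dict with "img" (384x512x3 uint8, red, green, blue), "K" (3x3 intrinsics, pixels), "R" (3x3) and "t" (3): a world point X has camera coordinates R X + t. Camera axes: x right, y down, z forward; pixel columns grow to the right and rows downward; lengths in m; the calibration is good to about 2 mm. A picture is of the moment at which its call begins. There is no depth.
A pose or a line that the arm cannot do raises robot.MotionError and nothing moves.
- robot.job_done(): hands the job in; it is judged then, once.
The state is a dict: "clock": time; "q": joint angles; "joint_vel": joint speeds; "joint_efforts": joint torques, N m; "tool_pos": TCP position; "ee_rot": TCP orientation; "wrist_force": force on the tool from outside, world axes, zero at the start; "ft_torque": the same for the moment, N m; "grip_width": finger opening in m; "gripper_force": force on a finger pad.
Only numpy, scipy, OpenCV 4.12 (cv2) and the standard library are available. Lean on these libraries where they do the work, as an engineer would, in place of code of your own. Each camera call takes 0.05 s, during which the arm holds its last target. There are 200 camera calls.

## Working session

There is one attempt and no reset: what is moved stays moved. The work goes in short steps, each a Python script; the robot and the scene stay as the last script left them, time stands still between calls to the robot, and variables do not carry over. Pictures are saved under pics/ and viewed, at most 10 in all, crops included, and the job is handed in when it is done.

```bash
mkdir -p pics
cat > h.py <<'E'
import numpy as np, cv2
from bench import robot
from scipy.spatial.transform import Rotation as Rn
def cam(n,save=None):
    c=robot.read_camera(n)
    if save: cv2.imwrite('pics/'+save,c['img'][:,:,::-1])
    return c
def ray(c,uv):
    d=np.linalg.solve(c['K'],[uv[0],uv[1],1.]); R=np.array(c['R']); o=-R.T@c['t']; d=R.T@d
    return o,d/np.linalg.norm(d)
def onz(c,uv,z):
    o,d=ray(c,uv); return o+d*(z-o[2])/d[2]
def tri(c1,u1,c2,u2):
    o1,d1=ray(c1,u1);o2,d2=ray(c2,u2)
    s=np.linalg.lstsq(np.c_[d1,-d2],o2-o1,rcond=None)[0]
    a=o1+s[0]*d1;b=o2+s[1]*d2
    return (a+b)/2,np.linalg.norm(a-b)
def proj(c,X):
    p=c['K']@(np.array(c['R'])@X+c['t']); return p[:2]/p[2]
E
python3 - <<'E'
from h import *
for n in('side','top'):
    c=cam(n,n+'0.png'); print(n,np.round(c['K'],1).tolist(),np.round(-np.array(c['R']).T@c['t'],3),np.round(c['R'],2).tolist())
a=[cv2.imread(f'pics/{n}0.png') for n in('side','top')]
print(robot.sense())
E
```

```text
side [[468.3, 0.0, 255.7], [0.0, 468.3, 181.7], [0.0, 0.0, 1.0]] [ 0.096 -1.438  1.146] [[0.95, -0.31, -0.02], [-0.2, -0.56, -0.8], [0.24, 0.77, -0.6]]
top [[386.9, 0.0, 252.9], [0.0, 386.9, 181.3], [0.0, 0.0, 1.0]] [ 0.353 -0.047  1.362] [[0.01, -1.0, 0.02], [-0.99, -0.02, -0.13], [0.13, -0.02, -0.99]]
{'clock': 0.1, 'q': array([-9.81300262e-01,  4.07086313e-02,  8.39258562e-02, -4.02854443e-04,
       -1.61551169e+00, -3.33719851e-01]), 'joint_vel': array([-0.00047111, -0.00236447,  0.00181456,  0.00142614, -0.00143532,
        0.00089181]), 'joint_efforts': array([-4.84385644e-03, -3.69348264e+01,  3.48281980e+01,  6.95178553e+00,
       -4.60368217e-03, -1.68166690e-05]), 'tool_pos': array([ 0.15180237, -0.58017132,  0.23041258]), 'ee_rot': array([-1.27548525e-01,  9.91832028e-01,  7.60295243e-04, -1.53455066e-04]), 'wrist_force': array([0.45458117, 0.59054612, 0.02566624]), 'ft_torque': array([-0.02246385, -0.00966561, -0.00980575]), 'gripper_force': 0.0, 'grip_width': 0.0850397488278185}
```

View pics/side0.png

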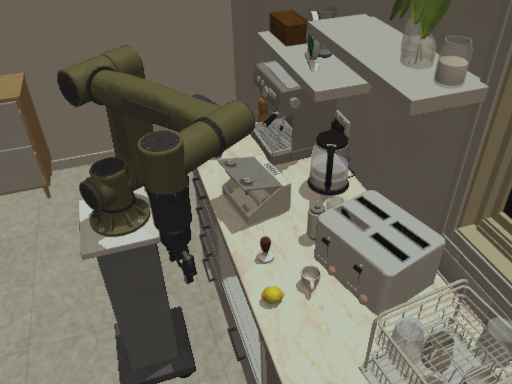

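View pics/top0.png

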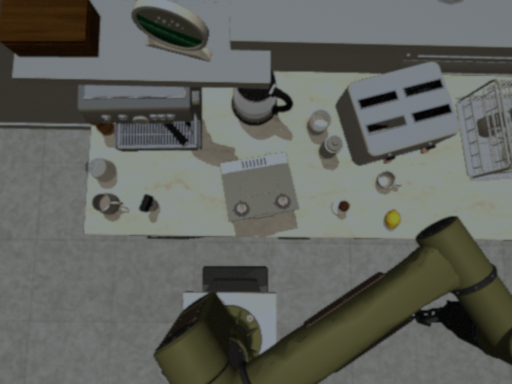

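Side: filter near (250,190), tamper (265,248), key hidden behind the arm. Top: filter (260,190), screws (241,208) and (283,201), key (147,203), tamper (342,206). I'll move the arm away to the left side and look again with zooms.

Run:
```python
from h import *
s=robot.sense()
robot.move_linear([0.152,-0.5,0.42],rate=0.3)
q=list(robot.sense()['q']); q[0]=1.3; q[5]=0
robot.set_joints(q); print(robot.sense()['tool_pos'],robot.sense()['clock'])
a=cam('side','side1.png')['img'];b=cam('top','top1.png')['img']
A=cv2.resize(a[130:250,150:290],None,fx=4,fy=4,interpolation=2)   # 560x480
B=cv2.resize(b[140:245,85:365],None,fx=2.8,fy=2.8,interpolation=2) #784x294
cv2.imwrite('pics/z1.png',A[:,:,::-1]);cv2.imwrite('pics/z2.png',B[:,:,::-1])
```

```text
[0.31911369 0.41377635 0.4192427 ] 4.1833
```

View pics/z1.png

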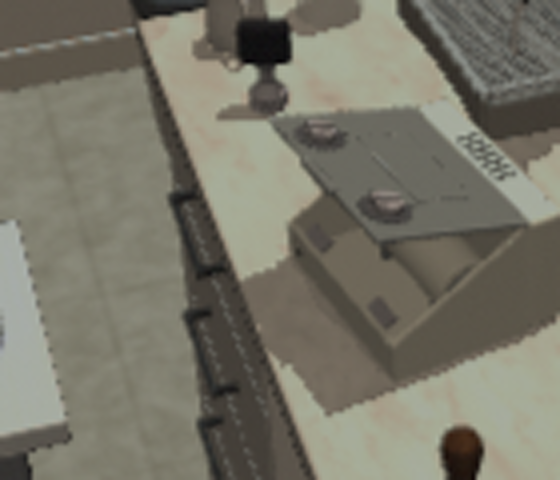

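View pics/z2.png

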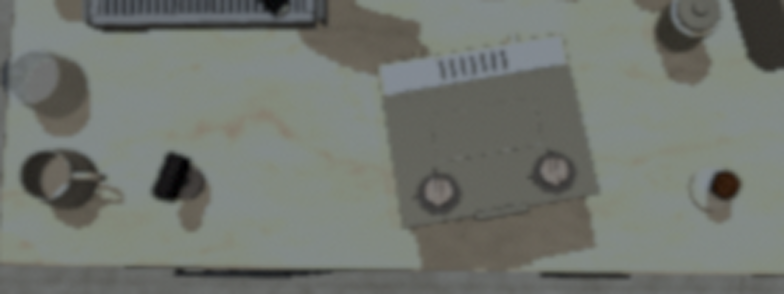

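Run:
```python
from h import *
a=cam('side');b=cam('top')
S=lambda u,v:(150+(u-1.5)/4,130+(v-1.5)/4); T=lambda u,v:(85+(u-.9)/2.8,140+(v-.9)/2.8)
P={'scL':((321,130),(438,191)),'scR':((388,205),(556,172)),'lowR':((380,240),(599,193)),'lowL':((272,122),(404,228)),
'hiR':((527,222),(573,67)),'hiL':((418,108),(384,96)),'backL':((442,98),(378,66))}
for k,(s,t) in P.items():
    X,e=tri(a,S(*s),b,T(*t)); print(k,np.round(X,4),'gap',round(e,4))
def blob(img,roi,thr):
    x0,y0,x1,y1=roi; m=(img[y0:y1,x0:x1].max(2)<thr).astype(np.uint8)
    n,l,st,ce=cv2.connectedComponentsWithStats(m,connectivity=4); i=1+np.argmax(st[1:,4]); 
    r=cv2.minAreaRect(cv2.findContours((l==i).astype(np.uint8),0,1)[0][0]); return st[i],ce[i]+[x0,y0],np.array(r[0])+[x0,y0],r[1:]
k1=blob(a['img'],(205,130,228,150),50);k2=blob(b['img'],(135,188,160,218),50);print(k1,k2)
print('key',tri(a,k1[1],b,k2[1]))
print('key foot side z0', onz(a,S(268,105),0))
r=cv2.boxPoints((tuple(k2[2]),k2[3][0],k2[3][1])); print([np.round(onz(b,p,.106)[:2],4).tolist() for p in r])
print('keytop 0.081',onz(b,k2[1],.09))
```

```text
scL [ 0.4286 -0.0364  0.1698] gap 0.0025
scR [ 0.4526 -0.1667  0.1682] gap 0.0042
lowR [ 0.4304 -0.2142  0.1697] gap 0.005
lowL [ 0.3892 -0.      0.1645] gap 0.0055
hiR [ 0.5759 -0.189   0.1344] gap 0.002
hiL [0.5411 0.0277 0.1285] gap 0.0059
backL [0.5724 0.0361 0.1288] gap 0.0012
(array([  4,   5,  14,  13, 142], dtype=int32), array([215.32394366, 140.35211268]), array([215.5, 141. ]), ((12.0, 13.0), 90.0)) (array([  5,   7,  13,  16, 148], dtype=int32), array([146.56756757, 203.06081081]), array([147.034482  , 203.41379356]), ((10.39893913269043, 15.969799041748047), 21.801406860351562))
key (array([0.44504706, 0.27659591, 0.07953745]), np.float64(0.001924820680329111))
key foot side z0 [0.44562322 0.27462867 0.        ]
[[0.423, 0.2926], [0.4713, 0.276], [0.4593, 0.2443], [0.4111, 0.2611]]
keytop 0.081 [0.44335743 0.27412721 0.09      ]
```

Measured heights fit (screw heads about 0.169 with the cover at ~0.79 rad, grip 0.080, screw spacing 0.132). Next I close the cover with shut fingers and pre-check the reach of the later poses.

```bash
cat >> h.py <<'E'
YAW=0.18; H=np.array([.558,-.080,.126])
def axes(yaw=None):
    y=YAW if yaw is None else yaw
    ex=np.array([np.cos(y),np.sin(y),0]); ey=np.array([-np.sin(y),np.cos(y),0])
    ez=np.array([0,0,1.]); up=np.cos(np.pi/6)*ex+.5*ez; n=-.5*ex+np.cos(np.pi/6)*ez
    return ex,ey,up,n
def tool_for_key(kx,kz,flip):   # tool quaternion for key x,z axes
    kx=kx-kz*(kx@kz); kx=kx/np.linalg.norm(kx)*flip
    return Rn.from_matrix(np.c_[kx,np.cross(-kz,kx),-kz]).as_quat()
def F(): return np.array(robot.sense()['wrist_force'])
E
cat > a.py <<'E'
from h import *
ex,ey,up,n=axes()
k0=np.array([.444,.275,0]); kx=np.array([.945,-.325,0]); z=np.array([0,0,1.])
for f in(1,-1):
    print('pick',f,np.round(robot.ik(k0+z*.062,tool_for_key(kx,z,f)),2))
    for side in(1,-1):
        for s in(0,.35,1.0,1.6,1.75):
            h=H-.125*up+side*.065*ey+.014*n
            x=Rn.from_rotvec(-n*s).apply(up)
            for d in(.0535,.09):
              q=robot.ik(h+n*d,tool_for_key(x,n,f)); print(f,side,s,d,None if q is None else np.round(q,2))
E
python3 a.py
python3 - <<'E'
from h import *
ex,ey,up,n=axes()
for nm,x in(('lvl',ey),('lvl-',-ey),('up',up),('up-',-up)):
    for d in(0,.1):
        print(nm,robot.ik(H-.145*up+n*d,tool_for_key(x,n,1)))
E
```

```text
pick 1 [ 0.94 -0.12 -0.38  0.   -1.31  0.3 ]
1 1 0 0.0535 [ 0.59 -1.25 -1.06  0.21 -1.28  1.15]
1 1 0 0.09 None
1 1 0.35 0.0535 [ 0.59 -1.25 -1.06  0.21 -1.28  0.8 ]
1 1 0.35 0.09 None
1 1 1.0 0.0535 [ 0.59 -1.25 -1.06  0.21 -1.28  0.15]
1 1 1.0 0.09 None
1 1 1.6 0.0535 [ 0.59 -1.25 -1.06  0.21 -1.28 -0.45]
1 1 1.6 0.09 None
1 1 1.75 0.0535 [ 0.59 -1.25 -1.06  0.21 -1.28 -0.6 ]
1 1 1.75 0.09 None
1 -1 0 0.0535 [-0.02 -0.81 -0.78 -0.11 -1.08  1.8 ]
1 -1 0 0.09 [-0.03 -0.86 -0.75 -0.12 -1.17  1.8 ]
1 -1 0.35 0.0535 [-0.02 -0.81 -0.78 -0.11 -1.08  1.45]
1 -1 0.35 0.09 [-0.03 -0.86 -0.75 -0.12 -1.17  1.45]
1 -1 1.0 0.0535 [-0.02 -0.81 -0.78 -0.11 -1.08  0.8 ]
1 -1 1.0 0.09 [-0.03 -0.86 -0.75 -0.12 -1.17  0.8 ]
1 -1 1.6 0.0535 [-0.02 -0.81 -0.78 -0.11 -1.08  0.2 ]
1 -1 1.6 0.09 [-0.03 -0.86 -0.75 -0.12 -1.17  0.2 ]
1 -1 1.75 0.0535 [-0.02 -0.81 -0.78 -0.11 -1.08  0.05]
1 -1 1.75 0.09 [-0.03 -0.86 -0.75 -0.12 -1.17  0.05]
pick -1 [ 0.94 -0.12 -0.38  0.   -1.31 -2.84]
-1 1 0 0.0535 [ 0.59 -1.25 -1.06  0.21 -1.28 -2.  ]
-1 1 0 0.09 None
-1 1 0.35 0.0535 [ 0.59 -1.25 -1.06  0.21 -1.28 -2.35]

[... 467 characters left out ...]
08 -2.34]
-1 -1 1.0 0.09 [-0.03 -0.86 -0.75 -0.12 -1.17 -2.34]
-1 -1 1.6 0.0535 [-0.02 -0.81 -0.78 -0.11 -1.08 -2.94]
-1 -1 1.6 0.09 [-0.03 -0.86 -0.75 -0.12 -1.17 -2.94]
-1 -1 1.75 0.0535 None
-1 -1 1.75 0.09 None
lvl None
lvl None
lvl- [ 0.25736857 -0.96907546 -1.03355227  0.04640989 -0.98451367 -0.09272648]
lvl- [ 0.27988463 -1.17271671 -0.95050866  0.05219542 -1.27195023 -0.10195452]
up [ 0.25736857 -0.96907546 -1.03355227  0.04640989 -0.98451367  1.47806985]
up [ 0.27988463 -1.17271671 -0.95050866  0.05219542 -1.27195023  1.4688418 ]
up- [ 0.25736857 -0.96907546 -1.03355227  0.04640989 -0.98451367 -1.66352281]
up- [ 0.27988463 -1.17271671 -0.95050866  0.05219542 -1.27195023 -1.67275085]
```

```bash
cat > b.py <<'E'
from h import *
ex,ey,up,n=axes()
def pose(side,s,al,f,d,tcp=.052):  # key tool: tilt al about key y
    h=H-.125*up+side*.065*ey+.012*n
    kx=Rn.from_rotvec(-n*s).apply(up); ky=np.cross(n,kx)
    zt=Rn.from_rotvec(ky*al).apply(n); xt=Rn.from_rotvec(ky*al).apply(kx)
    g=h+n*(d+tcp+.019)  # grasp point on key axis; d = key rim above head top
    return g-zt*.019, tool_for_key(xt,zt,f)
if __name__=='__main__':
  for f in (1,-1):
    for al in(-.5,-.35,-.2,0,.2,.35,.5):
      for side in(1,-1):
        row=[]
        for s in(-.1,.2,.5,.8,1.1,1.4,1.65):
            m=-1
            for d in np.arange(-.0085,.06,.008):
                q=robot.ik(*pose(side,s,al,f,d))
                if q is None: break
                m=d
            row.append(round(1000*m) if m>-1 else None)
        print(f,al,side,row)
E
python3 b.py
```

```text
1 -0.5 1 [None, None, None, None, None, None, None]
1 -0.5 -1 [56, None, None, None, None, None, None]
1 -0.35 1 [None, None, None, None, None, None, None]
1 -0.35 -1 [56, None, None, None, None, None, None]
1 -0.2 1 [None, None, None, None, None, None, None]
1 -0.2 -1 [56, 56, 56, 56, 56, 56, 56]
1 0 1 [24, 24, 24, 24, 24, 24, 24]
1 0 -1 [56, 56, 56, 56, 56, 56, 56]
1 0.2 1 [56, 56, 56, 56, 56, 56, 56]
1 0.2 -1 [56, 56, 56, 56, 56, 56, 56]
1 0.35 1 [56, 56, 56, 56, 56, 56, 56]
1 0.35 -1 [56, 56, 56, 56, 56, 56, 56]
1 0.5 1 [56, 56, 56, 56, 56, 56, 56]
1 0.5 -1 [56, 56, 56, 56, 56, 56, 56]
-1 -0.5 1 [None, None, None, None, None, None, None]
-1 -0.5 -1 [56, None, None, None, None, None, None]
-1 -0.35 1 [None, None, None, None, None, None, None]
-1 -0.35 -1 [56, None, None, None, None, None, None]
-1 -0.2 1 [None, None, None, None, None, None, None]
-1 -0.2 -1 [56, 56, 56, 56, 56, None, 56]
-1 0 1 [24, 24, 24, 24, None, 24, 24]
-1 0 -1 [56, 56, 56, 56, 56, 56, None]
-1 0.2 1 [56, 56, 56, 56, 56, 32, None]
-1 0.2 -1 [56, 56, 56, 56, 56, 56, 56]
-1 0.35 1 [56, 56, 56, 56, 56, 56, 56]
-1 0.35 -1 [56, 56, 56, 56, 56, 56, 56]
-1 0.5 1 [56, 56, 56, 56, 56, 56, 56]
-1 0.5 -1 [56, 56, 56, 56, 56, 56, 56]
```

```bash
cat > c.py <<'E'
from h import *
ex,ey,up,n=axes()
t=np.deg2rad(15); nz=-np.sin(t)*ex+np.cos(t)*np.array([0,0,1.])
Q=tool_for_key(-ey,nz,1)
def P(ph,r=.147,o=0): return H-r*np.cos(ph)*ex+np.array([0,0,r*np.sin(ph)+o])
for p in [P(.3,o=.05)]+[P(x) for x in np.linspace(.2,-.55,6)]: assert robot.ik(p,Q) is not None,p
robot.command_gripper(0)
robot.movep(P(.3,o=.05),Q)
print('start',robot.sense()['clock'],F())
for ph in np.linspace(.3,-.5,9):
    robot.move_linear(P(ph),rate=.12); f=F(); print(round(ph,2),np.round(f,1))
    if np.linalg.norm(f)>25: break
p=P(-.5)
for i in range(12):
    if np.linalg.norm(F())>18: break
    p=p-.0015*nz; robot.move_linear(p,rate=.05)
print(i,np.round(F(),1),robot.sense()['tool_pos'],robot.sense()['clock'])
E
python3 c.py
```

```text
start 7.1833 [-0.25551379 -0.05200576 -0.20261045]
0.3 [-0.1 -0.9 -0.3]
0.2 [-0.5 -0.5  0.6]
0.1 [ 0.1 -0.2 -0.3]
-0.0 [0.7 0.3 0.3]
-0.1 [ 0.2 -0.1 -0.6]
-0.2 [-0.   0.6  0.7]
-0.3 [-0.2 -0.2 -0.1]
-0.4 [-0.5  0.6  0.9]
-0.5 [-16.5   2.4  21.5]
0 [-16.5   2.4  21.5] [ 0.43211969 -0.10376695  0.06060261] 9.95
```

```bash
cat > d.py <<'E'
from h import *
ex,ey,up,n=axes()
p=robot.sense()['tool_pos']
robot.move_linear(p+np.array([-.02,0,.12]),rate=.3)
k0=np.array([.4445,.2755,0]); z=np.array([0,0,1.]); kx=np.array([.945,-.325,0]); ky=np.cross(z,kx)
def pick(d,al=.2,tcp=.052):
    r=Rn.from_rotvec(ky*al); zt=r.apply(z); xt=r.apply(kx)
    return k0+z*(d+tcp+.019)-zt*.019, tool_for_key(xt,zt,1)
for d in(0,.1): print(np.round(robot.ik(*pick(d)),2))
robot.command_gripper(.055)
robot.movep(*pick(.12))
print(robot.sense()['clock'])
a=cam('side','side2.png')['img'];b=cam('top','top2.png')['img']
A=cv2.resize(a[145:225,205:295],None,fx=6,fy=6,interpolation=cv2.INTER_CUBIC)
B=cv2.resize(b[145:245,215:305],None,fx=5,fy=5,interpolation=cv2.INTER_CUBIC)
h=max(A.shape[0],B.shape[0]); pad=lambda i:cv2.copyMakeBorder(i,0,h-i.shape[0],0,0,0)
cv2.imwrite('pics/z3.png',cv2.convertScaleAbs(np.hstack([pad(A),pad(B)])[:,:800,::-1],alpha=1.3))
print(A.shape,B.shape)
E
python3 d.py
```

```text
[ 0.81  0.01 -0.22 -0.18 -1.43  0.46]
[ 0.81 -0.04 -0.09 -0.18 -1.61  0.43]
12.5167
(480, 540, 3) (500, 450, 3)
```

```bash
python3 -c "
import cv2;i=cv2.imread('pics/z3.png');print(i.shape)"
```

```text
(500, 800, 3)
```

View pics/z3.png

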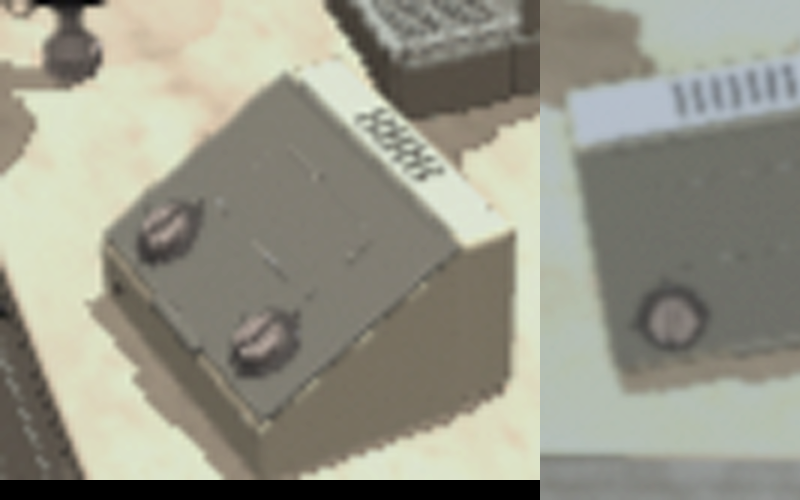

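The cover is shut (flush in the side view; left screw at (168,232), right at (264,342) in the crop, both slots visible). Now measure the heads precisely and rectify onto the face plane to read slot angles.

```bash
cat > e.py <<'E'
from h import *
a=robot.read_camera('side');b=robot.read_camera('top')
np.savez('cams.npz',aK=a['K'],aR=a['R'],at=a['t'],bK=b['K'],bR=b['R'],bt=b['t'],ai=a['img'],bi=b['img'])
ex,ey,up,n=axes()
def blob(c,guess,S=8,w=10):
    u,v=np.round(proj(c,guess)).astype(int); im=c['img'][v-w:v+w+1,u-w:u+w+1].astype(np.float32)
    r=cv2.resize(im,None,fx=S,fy=S,interpolation=cv2.INTER_CUBIC)
    red=cv2.GaussianBlur(r[:,:,0]-r[:,:,1],(0,0),3)
    t,m=cv2.threshold(np.clip(red*4,0,255).astype(np.uint8),0,255,cv2.THRESH_OTSU)
    k,l,st,ce=cv2.connectedComponentsWithStats(m)
    d=[np.hypot(*(ce[i]-r.shape[0]/2))-.02*st[i,4] for i in range(1,k)]; i=1+int(np.argmin(d))
    hull=cv2.convexHull(cv2.findContours((l==i).astype(np.uint8),0,1)[0][0]); M=cv2.moments(hull)
    e=cv2.fitEllipse(hull)
    cc=np.array([M['m10'],M['m01']])/M['m00']
    return (cc+.5)/S-.5+[u-w,v-w],np.array(e[1])/S
G={};tiles=[]
for nm,sd in(('L',1),('R',-1)):
    g=H-.125*up+sd*.065*ey+.011*n
    pa,ea=blob(a,g);pb,eb=blob(b,g); X,e=tri(a,pa,b,pb); G[nm]=X
    print(nm,pa,ea,pb,eb,'X',np.round(X,4),'gap',round(e,4),'guess',np.round(g,4), 'plane off',round((X-H)@n*1000,1),'along',round((X-H)@up*1000,1))
    yy,xx=np.mgrid[-20:20.01:.2,-20:20.01:.2]/1000.   # rows: +up at the top, cols: right = -ey
    for c,p in((a,pa),(b,pb)):
        o,d=ray(c,p); C=o+d*(((X-o)@n)/(d@n))
        W=C[None,None]-yy[...,None]*up-xx[...,None]*ey
        q=W.reshape(-1,3)@np.array(c['R']).T+c['t']; q=q@c['K'].T; q=(q[:,:2]/q[:,2:]).astype(np.float32).reshape(*yy.shape,2)
        t=cv2.remap(c['img'],q[...,0],q[...,1],cv2.INTER_CUBIC); tiles.append(cv2.normalize(t,None,0,255,cv2.NORM_MINMAX))
v=G['L']-G['R']; print('spacing',np.linalg.norm(v),'yaw',np.arctan2(-v[0],v[1]),'dz',v[2])
im=np.vstack([np.hstack(tiles[:2]),np.hstack(tiles[2:])]); im=cv2.resize(im,(600,600),interpolation=2); cv2.imwrite('pics/z4.png',im[:,:,::-1])
E
python3 e.py
```

```text
L [232.19522765 182.3877206 ] [7.65510035 8.52948093] [241.29727283 208.41969663] [ 9.47214794 10.8673172 ] X [ 0.4328 -0.0362  0.0749] gap 0.0024 guess [ 0.4344 -0.0364  0.073 ] plane off 13.4 along -125.5
R [247.93366101 200.77730823] [7.90290976 9.00572968] [279.49263358 201.74463973] [10.358922   10.41305256] X [ 0.4568 -0.1632  0.0749] gap 0.0019 guess [ 0.4577 -0.1643  0.073 ] plane off 13.0 along -124.7
spacing 0.12925700539443258 yaw 0.1867620767952899 dz 3.827017861279813e-06
```

View pics/z4.png

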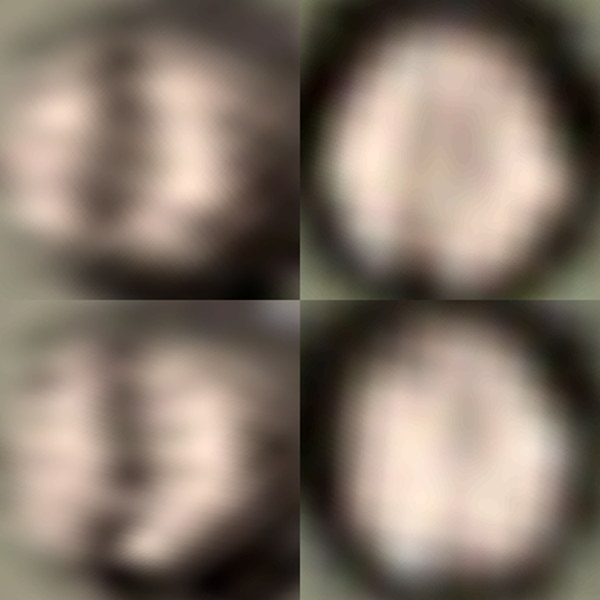

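```bash
cat > f.py <<'E'
from h import *
z=np.load('cams.npz'); a=dict(K=z['aK'],R=z['aR'],t=z['at'],img=z['ai']);b=dict(K=z['bK'],R=z['bR'],t=z['bt'],img=z['bi'])
ex,ey,up,n=axes()
np.set_printoptions(linewidth=200)
for sd in(1,-1):
    g=H-.125*up+sd*.065*ey+.011*n
    for nm,c in(('side',a),('top',b)):
        for ax,lab in((ey,'ey'),(up,'up')):
            s=np.arange(-24,25,2); row=[]
            for t in s:
                # average over a 6mm band
                px=[proj(c,g+ax*t/1000+(up if lab=='ey' else ey)*w/1000) for w in(5,7,9) for w in(w,-w)]
                px=np.array(px,np.float32)[None]; v=cv2.remap(c['img'],px[...,0],px[...,1],1).astype(float)[0].mean(0); row.append(v)
            row=np.array(row); print(sd,nm,lab); print(s); print((row[:,0]).astype(int)); print((row[:,0]-row[:,1]).astype(int))
E
python3 f.py
```

```text
1 side ey
[-24 -22 -20 -18 -16 -14 -12 -10  -8  -6  -4  -2   0   2   4   6   8  10  12  14  16  18  20  22  24]
[ 71  67  65  65  66  70  76  84  94 105 113 117 114 106  95  88  88  95 105 114 115 112 106 102  99]
[2 2 3 4 4 5 5 6 7 8 9 9 8 8 7 6 6 7 8 8 7 6 5 3 2]
1 side up
[-24 -22 -20 -18 -16 -14 -12 -10  -8  -6  -4  -2   0   2   4   6   8  10  12  14  16  18  20  22  24]
[ 77  67  59  56  61  69  79  86  88  93  99  98  99 100  98  98  98  94  86  81  76  73  75  79  83]
[2 2 1 2 2 4 5 6 7 7 7 7 7 7 7 7 7 7 5 4 3 3 2 2 2]
1 top ey
[-24 -22 -20 -18 -16 -14 -12 -10  -8  -6  -4  -2   0   2   4   6   8  10  12  14  16  18  20  22  24]
[79 74 69 65 66 71 79 88 93 96 96 96 97 97 96 96 97 96 93 84 75 66 62 63 68]
[0 0 0 1 1 2 3 4 4 5 4 4 4 4 4 4 4 4 4 3 2 1 1 0 0]
1 top up
[-24 -22 -20 -18 -16 -14 -12 -10  -8  -6  -4  -2   0   2   4   6   8  10  12  14  16  18  20  22  24]
[ 68  66  71  79  86  92  96  99 101 101 100  99  99  98  96  93  88  82  73  66  62  63  66  72  76]
[0 1 2 3 3 4 5 5 4 4 5 4 5 5 4 4 4 3 2 1 1 1 0 0 0]
-1 side ey
[-24 -22 -20 -18 -16 -14 -12 -10  -8  -6  -4  -2   0
[... 302 characters left out ...]
8  20  22  24]
[ 83  72  63  57  54  63  75  80  89 100 104 102 107 108 105 106 102  99  95  85  78  73  73  78  83]
[1 2 2 2 3 4 5 6 7 8 8 8 8 8 7 8 7 7 7 5 3 3 3 3 2]
-1 top ey
[-24 -22 -20 -18 -16 -14 -12 -10  -8  -6  -4  -2   0   2   4   6   8  10  12  14  16  18  20  22  24]
[ 80  75  69  64  64  70  80  91  98 102 104 102 102 104 104 104 102  98  90  80  67  59  57  60  66]
[0 0 0 0 1 2 3 3 3 4 5 4 5 5 5 5 5 5 4 3 2 1 1 0 0]
-1 top up
[-24 -22 -20 -18 -16 -14 -12 -10  -8  -6  -4  -2   0   2   4   6   8  10  12  14  16  18  20  22  24]
[ 71  68  68  77  87  96 103 106 108 108 109 109 108 105 102  98  92  84  78  70  65  62  63  66  72]
[0 1 1 2 3 4 4 4 5 5 5 5 5 4 4 4 4 3 3 2 2 1 0 0 0]
```

```bash
cat > f2.py <<'E'
from h import *
z=np.load('cams.npz'); a=dict(K=z['aK'],R=z['aR'],t=z['at']);b=dict(K=z['bK'],R=z['bR'],t=z['bt'])
ex,ey,up,n=axes(); X={}
for sd,s,t in((1,(6.5,0),(1.3,-3.7)),(-1,(6.4,1),(1,-3))):
    g=H-.125*up+sd*.065*ey+.011*n
    w=lambda o:g+ey*o[0]/1000+up*o[1]/1000
    X[sd],e=tri(a,proj(a,w(s)),b,proj(b,w(t))); print(np.round(X[sd],4),'gap',round(e,4),'t',(X[sd]-H)@n,'along',(X[sd]-H)@up)
v=X[1]-X[-1]; print(np.linalg.norm(v),np.arctan2(-v[0],v[1]))
E
python3 f2.py
```

```text
[ 0.4313 -0.0359  0.0775] gap 0.0012 t 0.016432511773963772 along -0.12536774241137544
[ 0.4552 -0.1633  0.0782] gap 0.0014 t 0.01662696408721983 along -0.12446615331742705
0.12968071859111385 0.1852712837187469
```

```bash
cat >> h.py <<'E'
YAW=.184
SC={1:np.array([.4312,-.0358,.0779]),-1:np.array([.4552,-.1635,.0779])}
AL=.2; TCP=.052
def keypose(rim,kx,kz,al=AL,tcp=TCP,off=0.):
    kx=kx-kz*(kx@kz); kx=kx/np.linalg.norm(kx); ky=np.cross(kz,kx); r=Rn.from_rotvec(ky*al)
    zt=r.apply(kz); return rim+kx*off+kz*(tcp+.019)-zt*.019, tool_for_key(r.apply(kx),zt,1)
def spose(sd,s,d,dey=0,dup=0,off=0.):
    ex,ey,up,n=axes(); kx=Rn.from_rotvec(-n*s).apply(up)
    return keypose(SC[sd]+n*d+dey*ey+dup*up,kx,n,off=off)
E
cat > g.py <<'E'
from h import *
k0=np.array([.4445,.2755,0]); z=np.array([0,0,1.]); kx=np.array([.945,-.325,0])
P=lambda d:keypose(k0+z*d,kx,z)
robot.move_linear(P(0)[0],rate=.2)
robot.command_gripper(0); s=robot.sense(); print('grip',s['grip_width'],s['gripper_force'],np.round(s['wrist_force'],1))
robot.move_linear(P(.13)[0],rate=.3)
s=robot.sense(); print('lift',s['grip_width'],np.round(s['wrist_force'],1))
robot.movep(*spose(1,0,.05)); robot.move_linear(spose(1,0,.022)[0],rate=.1)
s=robot.sense(); print(s['clock'],np.round(s['wrist_force'],1),s['grip_width'])
c=cam('side','side3.png'); u,v=proj(c,SC[1]+axes()[3]*.02).astype(int)
A=cv2.resize(c['img'][v-32:v+28,u-35:u+35],None,fx=8,fy=8,interpolation=cv2.INTER_CUBIC)
print(u,v,'head',proj(c,SC[1]),'rim',proj(c,SC[1]+axes()[3]*.022))
cv2.imwrite('pics/z5.png',cv2.convertScaleAbs(A[:,:,::-1],alpha=1.5))
E
python3 g.py
```

```text
grip 0.023573219690105087 60.47020196914673 [-0.3  1.9  5.3]
lift 0.023617663348524394 [ 0.4 -0.6 -4.2]
16.1083 [-0.6 -0.  -1.6] 0.023280664783123968
228 178 head [231.42252684 181.82379618] rim [228.56319437 178.66643086]
```

View pics/z5.png

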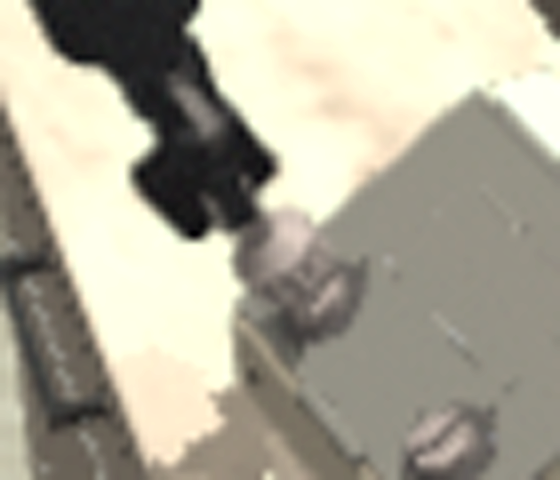

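The key sits straight in the grip, sleeve centred over the left head to about 1 mm (crop (284,261)). Descend with force feedback.

```bash
cat >> h.py <<'E'
def fn(base): return (F()-base)
def descend(sd,s,d0,d1,lim=8,dey=0,dup=0,off=0.,base=0,step=.001):
    n=axes()[3]; d=d0
    while d>d1+1e-6:
        d=max(d-step,d1); robot.move_linear(spose(sd,s,d,dey,dup,off)[0],rate=.04)
        f=F()-base
        if f@n>lim: break
    return d,f@n,f
E
cat > i.py <<'E'
from h import *
robot.movep(*spose(1,.07,.022)); robot.move_linear(spose(1,.07,.004)[0],rate=.08)
robot.wait(.1); base=F(); ex,ey,up,n=axes()
d,f,fv=descend(1,.07,.004,-.0085,base=base)
p=robot.sense(); print('d',round(d*1e3,1),'fn',round(f,1),'fup',round(fv@up,1),'fey',round(fv@ey,1),p['clock'],np.round(base,2).tolist())
print('actual', round((p['tool_pos']-spose(1,.07,0)[0])@n*1e3,2),np.round(p['ft_torque'],2))
E
python3 i.py
```

```text
d -7.0 fn 11.0 fup -3.1 fey -3.0 19.6333 [0.58, 0.3, -2.75]
actual -6.13 [-1.63  2.56 -0.56]
```

```bash
cat >> h.py <<'E'
def turn(sd,s0,s1,d,base,dey=0,dup=0,off=0.,step=.12,lim=60,tmax=2.0):
    ex,ey,up,n=axes(); s=s0
    while s<s1-1e-6:
        s=min(s+step,s1); robot.movep(*spose(sd,s,d,dey,dup,off)); r=robot.sense(); f=np.array(r['wrist_force'])-base; t=r['ft_torque']
        print(f"s {s:.2f} d {d*1e3:.1f} fn {f@n:.1f} fup {f@up:.1f} fey {f@ey:.1f} Tn {np.array(t)@n:.2f} clk {r['clock']:.1f}")
        if np.linalg.norm(f)>lim or abs(np.array(t)@n)>tmax: break
        if f@n<3 and d>-.011: d-=.001
    return s,d
E
cat > j.py <<'E'
from h import *
base=np.array([.58,.30,-2.75])
turn(1,.07,.55,-.007,base)
E
python3 j.py
```

```text
s 0.19 d -7.0 fn 10.1 fup -2.2 fey -0.8 Tn 0.16 clk 19.9
s 0.31 d -7.0 fn 10.7 fup -1.2 fey -1.8 Tn 0.21 clk 20.1
s 0.43 d -7.0 fn 10.2 fup -2.2 fey -2.3 Tn 0.29 clk 20.4
s 0.55 d -7.0 fn 9.7 fup -2.1 fey -3.1 Tn 0.45 clk 20.6
```

```bash
cat > j.py <<'E'
from h import *
base=np.array([.58,.30,-2.75])
print(turn(1,.55,1.66,-.007,base)); print(robot.sense()['grip_width'])
E
python3 j.py
```

```text
s 0.67 d -7.0 fn 10.7 fup -2.1 fey -3.7 Tn 0.55 clk 20.9
s 0.79 d -7.0 fn 10.4 fup -2.8 fey -4.8 Tn 0.60 clk 21.1
s 0.91 d -7.0 fn 10.6 fup -4.4 fey -6.1 Tn 0.58 clk 21.4
s 1.03 d -7.0 fn 10.9 fup -3.3 fey -4.6 Tn 0.67 clk 21.6
s 1.15 d -7.0 fn 11.9 fup -4.0 fey -5.1 Tn 0.74 clk 21.9
s 1.27 d -7.0 fn 11.6 fup -4.8 fey -5.1 Tn 0.72 clk 22.1
s 1.39 d -7.0 fn 12.6 fup -4.7 fey -5.0 Tn 0.77 clk 22.4
s 1.51 d -7.0 fn 12.8 fup -5.5 fey -5.4 Tn 0.80 clk 22.6
s 1.63 d -7.0 fn 14.2 fup -7.2 fey -5.1 Tn 0.81 clk 22.9
s 1.66 d -7.0 fn 15.9 fup -7.8 fey -4.8 Tn 0.88 clk 23.1
(1.66, -0.007)
0.023288540983566766
```

```bash
cat > j.py <<'E'
from h import *
base=np.array([.58,.30,-2.75])
s,d=turn(1,1.66,1.80,-.007,base,step=.05)
robot.movep(*spose(1,1.68,d)); print(np.round(F()-base,1))
robot.move_linear(spose(1,1.68,.02)[0],rate=.12); robot.move_linear(spose(1,1.68,.05)[0],rate=.2)
robot.movep(*spose(-1,0.03,.05)); print(robot.sense()['clock'],F())
c=cam('side','side4.png'); u,v=proj(c,SC[1]).astype(int)
A=cv2.resize(c['img'][v-30:v+45,u-35:u+45],None,fx=7,fy=7,interpolation=cv2.INTER_CUBIC)
cv2.imwrite('pics/z6.png',cv2.convertScaleAbs(A[:,:,::-1],alpha=1.5))
E
python3 j.py
```

```text
s 1.71 d -7.0 fn 17.0 fup -9.5 fey -2.9 Tn 1.04 clk 23.4
s 1.76 d -7.0 fn 17.2 fup -10.1 fey -3.7 Tn 1.27 clk 23.6
s 1.80 d -7.0 fn 16.9 fup -9.0 fey -3.5 Tn 1.50 clk 23.9
[-14.8  -3.6  10.6]
26.4583 [-0.10578338 -0.05954359 -2.96777002]
```

View pics/z6.png

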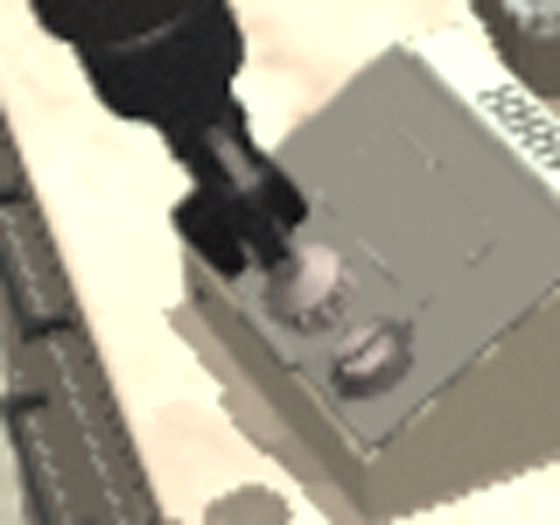

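The stop was felt on the left (torque climbing from 1.66 on); that head is hidden behind the gripper, so I'll check it later. The right head shows at (370,355) with its slot up the slope. Now the right screw.

```bash
cat > k.py <<'E'
from h import *
ex,ey,up,n=axes(); S0=.04
robot.movep(*spose(-1,S0,.03)); robot.move_linear(spose(-1,S0,.004)[0],rate=.1)
robot.wait(.1); base=F()
d,f,fv=descend(-1,S0,.004,-.0085,base=base)
p=robot.sense(); act=(p['tool_pos']-spose(-1,S0,0)[0])@n
print('d',round(d*1e3,1),'fn',round(f,1),'fup',round(fv@up,1),'fey',round(fv@ey,1),p['clock'],'actual',round(act*1e3,2))
if act<-.005: print(turn(-1,S0,1.80,d,base,step=.16,tmax=1.5))
E
python3 k.py
```

```text
d -8.0 fn 15.9 fup -3.1 fey 3.9 30.2667 actual -6.63
s 0.20 d -8.0 fn 12.7 fup -1.0 fey 2.9 Tn -0.07 clk 30.5
s 0.36 d -8.0 fn 11.9 fup -0.5 fey 1.8 Tn 0.02 clk 30.8
s 0.52 d -8.0 fn 11.2 fup -1.7 fey 0.7 Tn 0.15 clk 31.0
s 0.68 d -8.0 fn 12.0 fup -1.8 fey -0.7 Tn 0.28 clk 31.3
s 0.84 d -8.0 fn 11.2 fup -0.6 fey -0.1 Tn 0.43 clk 31.5
s 1.00 d -8.0 fn 11.0 fup -1.6 fey -0.8 Tn 0.60 clk 31.8
s 1.16 d -8.0 fn 11.4 fup -2.2 fey -1.3 Tn 0.52 clk 32.0
s 1.32 d -8.0 fn 11.2 fup -2.8 fey -1.0 Tn 0.59 clk 32.3
s 1.48 d -8.0 fn 12.9 fup -3.7 fey -0.9 Tn 0.67 clk 32.5
s 1.64 d -8.0 fn 13.0 fup -4.5 fey -1.4 Tn 0.63 clk 32.8
s 1.80 d -8.0 fn 13.6 fup -5.7 fey -0.7 Tn 1.21 clk 33.0
(1.7999999999999996, -0.008)
```

```bash
cat > l.py <<'E'
from h import *
robot.movep(*spose(-1,1.70,-.007)); robot.move_linear(spose(-1,1.70,.02)[0],rate=.12); robot.move_linear(spose(-1,1.70,.06)[0],rate=.2)
k0=np.array([.4445,.2755,0]); z=np.array([0,0,1.]); kx=np.array([.945,-.325,0])
robot.movep(*keypose(k0+z*.13,kx,z)); print(robot.sense()['clock'])
c=cam('side','side5.png'); u,v=proj(c,SC[1]).astype(int)
A=cv2.resize(c['img'][v-30:v+45,u-35:u+45],None,fx=7,fy=7,interpolation=cv2.INTER_CUBIC)
cv2.imwrite('pics/z7.png',cv2.convertScaleAbs(A[:,:,::-1],alpha=1.5))
E
python3 l.py
```

```text
35.675
```

View pics/z7.png

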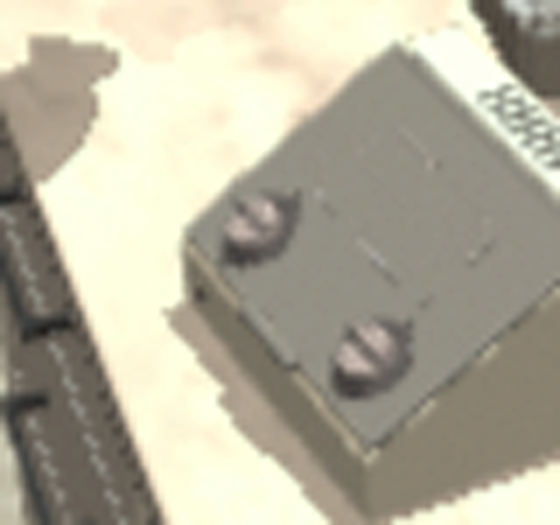

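Both slots now lie level (left (257,225), right (372,352)) and the cover is shut. Put the key back.

```bash
cat > m.py <<'E'
from h import *
k0=np.array([.4445,.2755,0]); z=np.array([0,0,1.]); kx=np.array([.945,-.325,0]); P=lambda d:keypose(k0+z*d,kx,z)[0]
robot.move_linear(P(.012),rate=.2); robot.wait(.15); b=F(); d=.012
while d>-.005:
    d-=.001; robot.move_linear(P(d),rate=.04); f=F()-b
    if f[2]>5: break
print('d',d,np.round(f,1))
robot.command_gripper(.05); robot.wait(.2)
robot.move_linear(P(.13),rate=.2); q=list(robot.sense()['q']); q[0]+=.5; robot.set_joints(q)
print(robot.sense()['clock'],robot.sense()['grip_width'])
c=cam('side','side6.png'); t=cam('top','top6.png'); u,v=proj(c,k0+z*.05).astype(int); u2,v2=proj(t,k0+z*.05).astype(int)
f=lambda i,u,v:cv2.resize(i[v-25:v+25,u-25:u+25],(400,400),interpolation=cv2.INTER_CUBIC)
cv2.imwrite('pics/z8.png',cv2.convertScaleAbs(np.hstack([f(c['img'],u,v),f(t['img'],u2,v2)])[:,:,::-1],alpha=1.4))
E
python3 m.py
```

```text
d -3.469446951953614e-18 [-2.2 -1.4  7.1]
42.0083 0.05016345278623489
```

View pics/z8.png

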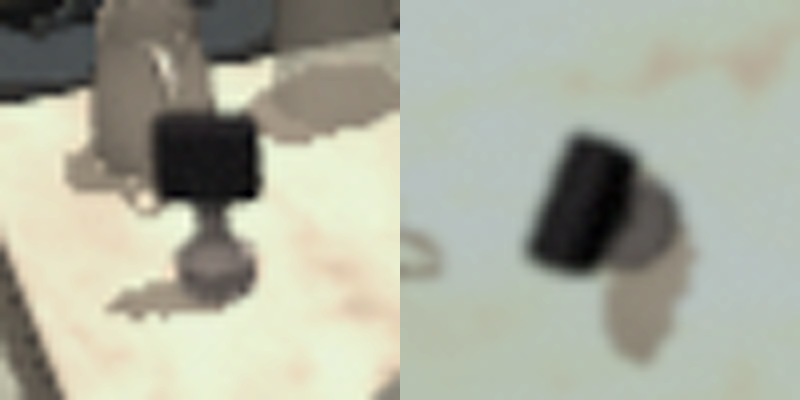

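The key stands upright and free (block (207,157), foot (215,275) in the side crop). Handing in.

```bash
python3 -c "
from bench import robot
print(robot.job_done())"
```

```text
the job is handed in; nothing more can be done
None
```

The job is handed in at about 42 s: the cover is shut, both screws were turned with the key to their stops (slots level in the last view), and the key stands upright and released on the worktop. The hand-in call returned no verdict, so I don't know how it was judged.

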